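# Park the dryer nozzle on its slanted dock peg

### The job

Pick up the loose black hair-dryer nozzle and hang it by its round collar on the thick slanted peg of the white dock, sliding it on along the peg, until its rim bears firmly all the way down on the rubber stop ring. Feel for the ring: a push of about 1 kg is right and more than 1.5 kg is too hard. Then let go; leave the other things on the counter where they are.

Things in the scene. Friction and masses are not known exactly. Their poses are not given: they have to be found in the camera images.
- nozzle: Black dryer nozzle, 102 mm tall, about 80 g, loose, standing on its round collar. Origin: centre of the collar's open rim (underside); +z runs up to the mouth. Collar: 44 mm across outside, bore 34 mm across, 50 mm deep, open below. It tapers at 54 to 67 mm above the rim.
- nozzle_mouth (a point): Centre of the nozzle's mouth end, 102 mm from the rim centre. The mouth piece is solid, 14 mm thick along the nozzle's x, 52 mm wide along its y, from 64 to 102 mm above the rim: pinch it there across its x, about 88 mm above the rim.
- dock: White dock fixed to the counter, on the left or right: base 130 x 120 x 14 mm, origin at the centre of its underside. Its thick aluminium peg, 30 mm in diameter, rises 55 degrees above level towards the dock's own -x (roughly towards the robot) and carries a black stop ring. The similar stand with the slim peg and no ring is not for the nozzle.
- scale: Fixed mark on the thick peg: origin on the peg's axis, 110 mm above the dock's underside, +z along the axis up and out to the tip, y level. The rubber upper face of the stop ring was set by hand anywhere from here (z = 0) to point ring_high; where is not measured and must be felt. The nozzle is home when its rim bears on that face.
- ring_high (a point): Highest place of the stop ring's upper face, on the peg's axis at z = 18 mm of scale. The ring is 46 mm across and springy along the peg: it gives about 1 mm for each 5 N, 5 mm at most.
- strips (a point): On the peg's axis at z = 28 mm of scale, between two steel spring strips on the peg's sides (scale +y and -y) that slope out from the tip and stand 3 mm proud at z = 25 to 31 mm, each pressing about 5 N on the bore. Pushing the nozzle over them takes up to about 8 N; then it drags with 1 to 4 N and does not slide home by itself.
- peg_tip (a point): Centre of the thick peg's outer end, at z = 44 mm of scale; its last 5 mm are tapered.
- slim_stand: The other white stand, same base, with a slim 14 mm peg: leave alone, fixed.
- round_brush: Round hair brush lying on the counter, 220 mm long, 44 mm thick, origin under its middle: leave alone.
- spray_can: Spray can standing on the counter, 50 mm across, 160 mm tall, origin under its centre: leave alone.
- curler: Grey hair curler tube standing on end, 38 mm across, 63 mm tall, origin under its centre: leave alone.

How it is judged:
By the outcome, as a careful person would: the job done as asked, in the order asked, and still so for the second after the job is handed in, with the robot touching nothing.
It also fails if it takes over 70 s, if anything falls off the work surface, if the arm or the gripper's body presses on something with over 40 N, if the wrist force passes 120 N, or if a joint passes its speed limit or range.

### The arm

A 7-joint arm with a two-finger parallel gripper is mounted at the origin on the work surface. World frame = base frame: x ahead of the robot, y to its left, z up, the work surface at z = 0. Lengths are in m, angles in rad, forces in N, time in s.
With the tool pointing down it reaches from about 0.35 to 0.9 m from the base axis. Payload 8.1 kg.
Tool frame: the origin (TCP) lies on the centre line of the jaws, within the pads' length; the fingertips stand 14 mm ahead of it and the grasp point (between the pads) lies 5 mm behind it; z points along the fingers, y is the direction in which the jaws open and shut (so a half turn about z gives the same grasp; the last joint's range is limited). The gripper opens to 92 mm and grips with 3 to 60 N. Pads are 19 mm wide; open, the fingers measure 130 mm over their backs; the gripper's body (75 mm by 190 mm) begins 47 mm behind the grasp point.
Start: joints at [1.205, 0.434, 0.025, 1.573, -0.012, 1.134, -0.075], TCP at [0.162, -0.604, 0.241] pointing down, gripper open.
Joint ranges: [-2.62, 2.62], [-0.44, 2.09], [-1.27, 1.32], [0.08, 2.57], [-1.32, 4.46], [0.12, 2], [-2.74, 2.74]. Speed limits (rad/s): [2.22, 2.22, 3.01, 3.01, 3.14, 3.14, 3.14].

### API

Orientations are given as a rotation vector (axis times angle).
In Python, from cell import observe, eyes, arm gives the robot as it stands.
- The arm moves only by the tool step_arm, never from a script. Its argument "series" is a list that holds one entry, the list of rows, each a list of 5 numbers: the finger opening in m, from 0 to 0.0918, then the shift along the world's x, y, z in m, then the turn about the world's z in degrees. In form: [[[hand, dx, dy, dz, spin], ...]]. A call has 1 to 20 rows; each row is the pose to reach, as a shift and turn from the pose measured when the call began; what a row does not reach only later rows make up. A row lasts 1/12 s, in which the tool goes at most 41.7 mm and 7.16 degrees, less where a joint would pass 70% of its speed; a pose out of reach is approached as far as the arm can. A call with a gripper value outside its range is refused whole. The fingers move at their own pace and stop on an object; "squeeze" is the grip in N (left out, the last holds). Time passes only in rows, so rows that repeat a pose let the fingers close. It gives the time, the measured TCP pose, the force and the opening at its end, in the units of the state.
- observe(): the state, without advancing time (a new reading comes with each control period).
- eyes.get_image(name): name is "side" or "top" or "wrist"; returns (picture, depth): 420x560x3 uint8, red, green, blue; 420x560 float32, m along the optical axis (not along the pixel's ray), 0 where there is no reading.
- eyes.camera_params(name): a dict with "intrinsics" (3x3 intrinsics, pixels), "position" and "attitude" of the camera in the world. Camera axes: x right, y down, z forward; pixel columns grow to the right and rows downward; lengths in m; the calibration is good to about 2 mm. The wrist camera is an equidistant fisheye: a pixel r from the principal point sees the ray r / f radians off the axis. A picture is of the moment at which its call begins: read the wrist's pose just before it. camera_params takes no time and is no camera call; for the wrist camera it gives the pose at the moment of the call.
- arm.sign_off(): hands the job in, once; it reports no verdict.
The state is a dict: "clock": time; "joints": joint angles; "dq": joint speeds; "joint_efforts": joint torques, N m; "position": TCP position; "ee_rot": TCP orientation; "force": force on the tool from outside, world axes, zero at the start; "ft_torque": the same for the moment, N m; "width": opening from 0.0 (shut) to 1.0 (fully open).
Only numpy, scipy, OpenCV 4.12 (cv2) and the standard library are available. Lean on these libraries where they do the work, as an engineer would, in place of code of your own. Each camera call takes 0.05 s, during which the arm holds its last target.

## Working session

There is one attempt and no reset: what is moved stays moved. The work goes in short steps, Python scripts to look and compute and a tool call to move; the robot and the scene stay as the last step left them, time stands still between calls to the robot, and variables do not carry over. Pictures are saved under pics/ and viewed, and the job is handed in when it is done.

Besides the shell and the picture viewer there is one more tool, called after "Request:" by a JSON object that holds its "op" and its "data". step_arm: Moves the arm, as the interface text tells. Its arguments: {"type":"object","properties":{"series":{"type":"array"},"squeeze":{"type":"number"}},"required":["series"]}

```bash
ls -la; mkdir -p pics
cat > h.py <<'E'
import numpy as np, cv2
from scipy.spatial.transform import Rotation as R
from cell import observe, eyes, arm
def cam(name):
    p=eyes.camera_params(name); return p
def save(name,f):
    p=eyes.camera_params(name); im,d=eyes.get_image(name)
    cv2.imwrite('pics/'+f+'.png',im[:,:,::-1]); np.savez('pics/'+f+'.npz',im=im,d=d,K=np.array(p['intrinsics']),pos=np.array(p['position']),att=np.array(p['attitude']))
E
python3 - <<'E'
from h import *
s=observe(); print(s)
for n in ['side','top','wrist']:
    print(n,cam(n)); save(n,n+'0')
print(observe()['clock'])
E
```

```text
total 12
drwxr-xr-x  3 agent agent 4096 Dec  6 05:13 .
drwxr-xr-x 23 root  root  4096 Dec  6 05:13 ..
drwxr-xr-x  2 agent agent 4096 Dec  6 05:13 pics
{'clock': 0.0, 'joints': array([ 1.20537431,  0.4351882 ,  0.02497723,  1.57403411, -0.01158982,
        1.13397631, -0.07508027]), 'dq': array([0.00130852, 0.0003529 , 0.0001406 , 0.00207774, 0.00083393,
       0.00031124, 0.0013788 ]), 'joint_efforts': array([-1.94440017e-04, -6.67859387e+01,  9.85161178e-01, -3.14466977e+01,
       -6.04598341e-02,  4.30716283e-02,  1.51643935e-04]), 'position': array([ 0.16220722, -0.60312039,  0.23999096]), 'ee_rot': array([-3.11310551e+00, -4.11390050e-01,  5.23486861e-04]), 'force': array([-0.24428661, -0.14710681, -0.20191551]), 'ft_torque': array([-0.0755357 ,  0.0716339 ,  0.03008939]), 'width': 1.0002221351896736}
side {'intrinsics': array([[483.10263247,   0.        , 281.17952842],
       [  0.        , 483.10263247, 212.0704957 ],
       [  0.        ,   0.        ,   1.        ]]), 'position': array([-0.07244033,  0.72656034,  0.91456742]), 'attitude': array([-0.93209134,  2.4147428 , -1.14834978])}
top {'intrinsics': array([[528.63083239,   0.        , 277.82177855],
       [  0.        , 528.63083239, 205.70425074],
       [  0.        ,   0.        ,   1.        ]]), 'position': array([0.50779612, 0.00876969, 1.40259766]), 'attitude': array([-2.21039901,  2.15698877, -0.06950021])}
wrist {'intrinsics': array([[325.1922621 ,   0.        , 277.58492595],
       [  0.        , 325.1922621 , 202.82763412],
       [  0.        ,   0.        ,   1.        ]]), 'position': array([ 0.23809042, -0.5820924 ,  0.38377783]), 'attitude': array([ 2.29644849, -1.76024072, -0.26366538])}
0.15
```

View pics/side0.png

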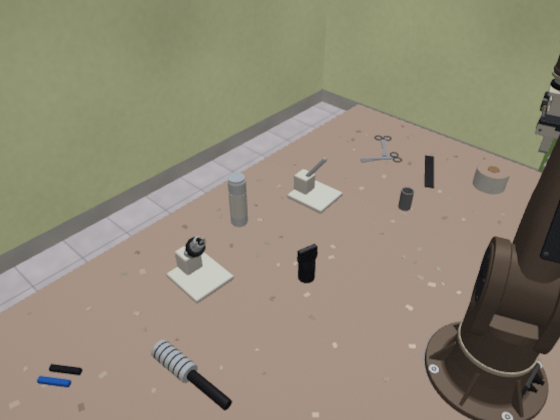

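View pics/top0.png

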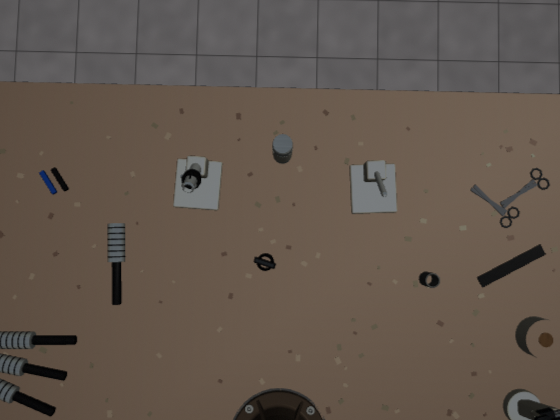

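View pics/wrist0.png

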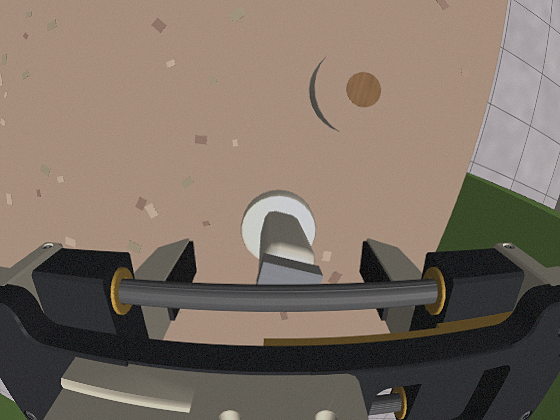

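The side view shows the nozzle at about (307,265), the thick-peg dock with its black ring at (197,262), and the slim stand at (312,188). The top view has the nozzle at (264,262) and the dock at (198,184). The wrist camera only sees a pot and a stray cylinder. Next I'll get measurements from the depth images.

```bash
cat >> h.py <<'E'
def load(f):
    z=np.load('pics/'+f+'.npz'); return {k:z[k] for k in z.files}
def cloud(D,fish=False):
    K=D['K'];d=D['d'];h,w=d.shape
    u,v=np.meshgrid(np.arange(w),np.arange(h))
    x=(u-K[0,2])/K[0,0]; y=(v-K[1,2])/K[1,1]
    if fish:
        r=np.hypot(x,y); s=np.where(r>1e-9,np.tan(np.minimum(r,1.5))/np.maximum(r,1e-9),1); x=x*s;y=y*s
    P=np.stack([x*d,y*d,d],-1)
    return P@R.from_rotvec(D['att']).as_matrix().T+D['pos']
E
python3 - <<'E'
from h import *
for f in ['top0','side0']:
    D=load(f); P=cloud(D); im=D['im']; ok=D['d']>0
    tab=P[ok&(abs(P[...,0]-.45)<.3)&(abs(P[...,1])<.35)&(abs(P[...,2])<.02)]
    print(f,'table z med',np.median(tab[:,2]))
    if f=='top0': a=(slice(235,290),slice(240,290)); b=(slice(145,220),slice(165,230))
    else: a=(slice(235,290),slice(285,330)); b=(slice(225,300),slice(155,240))
    for nm,s in (('noz',a),('dock',b)):
        Q=P[s][ok[s]]; C=im[s][ok[s]].astype(int)
        if nm=='noz': m=(Q[:,2]>.008)
        else: m=Q[:,2]>.008
        Q=Q[m];C=C[m]
        for lo,hi in ((.01,.02),(.02,.05),(.05,.08),(.08,.1),(.095,.12),(.12,.14),(.14,.2)):
            q=Q[(Q[:,2]>lo)&(Q[:,2]<=hi)]
            if len(q)>3: print(nm,lo,hi,len(q),q.mean(0).round(4),q.min(0).round(3),q.max(0).round(3))
for f,(x0,y0) in (('top0',(160,140)),('side0',(150,220))):
    im=load(f)['im'][y0:y0+90,x0:x0+130]
    cv2.imwrite('pics/z_'+f+'.png',cv2.resize(im[:,:,::-1],None,fx=6,fy=6,interpolation=cv2.INTER_CUBIC))
E
```

```text
top0 table z med -3.30836772811649e-05
noz 0.02 0.05 10 [0.4694 0.0387 0.0321] [0.442 0.026 0.02 ] [0.479 0.054 0.048]
noz 0.05 0.08 92 [0.4592 0.0477 0.0609] [0.436 0.02  0.053] [0.479 0.075 0.078]
noz 0.08 0.1 38 [0.4586 0.0447 0.0949] [0.444 0.02  0.08 ] [0.47  0.073 0.1  ]
noz 0.095 0.12 122 [0.4577 0.0474 0.102 ] [0.446 0.022 0.095] [0.47  0.072 0.108]
dock 0.01 0.02 1393 [0.6453 0.2287 0.0142] [0.59 0.17 0.01] [0.724 0.295 0.02 ]
dock 0.02 0.05 65 [0.6755 0.219  0.0302] [0.603 0.185 0.02 ] [0.721 0.286 0.05 ]
dock 0.05 0.08 281 [0.7035 0.2265 0.0667] [0.672 0.205 0.052] [0.725 0.256 0.079]
dock 0.08 0.1 34 [0.6855 0.2271 0.0875] [0.636 0.212 0.08 ] [0.697 0.243 0.1  ]
dock 0.095 0.12 130 [0.6586 0.2305 0.1111] [0.635 0.209 0.096] [0.687 0.261 0.12 ]
dock 0.12 0.14 139 [0.6607 0.2303 0.1282] [0.623 0.21  0.12 ] [0.678 0.252 0.14 ]
dock 0.14 0.2 79 [0.6413 0.2321 0.1467] [0.625 0.218 0.14 ] [0.654 0.25  0.155]
side0 table z med -0.0005168940672685141
noz 0.01 0.02 41 [0.447  0.0614 0.0152] [0.433 0.041 0.01 ] [0.471 0.07  0.02 ]
noz 0.02 0.05 156 [0.4469 0.059  0.0351] [0.433 0.03  0.02 ] [0.476 0.072 0.05 ]
noz 0.05 0.08 199 [0.4477 0.0537 0.0648] [0.434 0.023 0.05 ] [0.47  0.075 0.08 ]
noz 0.08 0.1 132 [0.4521 0.0514 0.091 ] [0.442 0.023 0.08 ] [0.467 0.076 0.1  ]
noz 0.095 0.12 113 [0.4542 0.049  0.1005] [0.443 0.023 0.095] [0.468 0.074 0.106]
dock 0.01 0.02 1450 [0.6436 0.2382 0.0138] [0.586 0.171 0.01 ] [0.723 0.295 0.02 ]
dock 0.02 0.05 216 [0.6809 0.2401 0.035 ] [0.667 0.209 0.02 ] [0.72  0.258 0.05 ]
dock 0.05 0.08 201 [0.6919 0.2449 0.063 ] [0.667 0.209 0.05 ] [0.723 0.257 0.078]
dock 0.08 0.1 24 [0.6521 0.245  0.092 ] [0.636 0.227 0.081] [0.686 0.26  0.099]
dock 0.095 0.12 168 [0.6492 0.2397 0.1088] [0.632 0.21  0.095] [0.679 0.261 0.12 ]
dock 0.12 0.14 124 [0.6459 0.238  0.1288] [0.621 0.214 0.12 ] [0.671 0.256 0.14 ]
dock 0.14 0.2 42 [0.6348 0.2371 0.1463] [0.621 0.219 0.14 ] [0.646 0.253 0.152]
```

```bash
python3 -c "
import cv2,numpy as np
a=cv2.imread('pics/z_top0.png')[:,:];b=cv2.imread('pics/z_side0.png')
cv2.imwrite('pics/zz.png',cv2.resize(np.vstack([a,b]),None,fx=.55,fy=.55))"
```

```text
(no output)
```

View pics/zz.png

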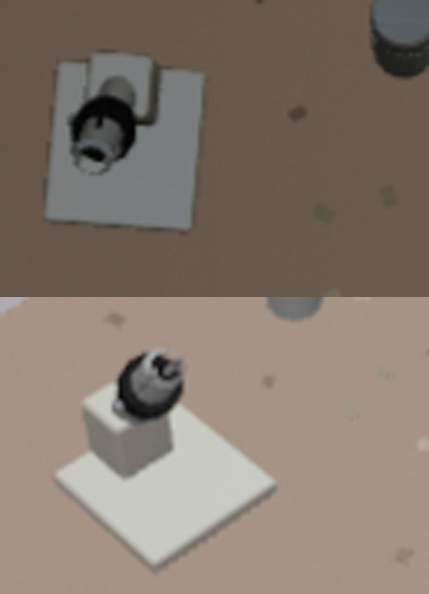

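Run:
```python
from h import *
for f in ['top0','side0']:
    D=load(f); P=cloud(D); ok=D['d']>0
    Q=P[ok&(P[...,2]>.094)&(P[...,2]<.115)&(abs(P[...,0]-.458)<.05)&(abs(P[...,1]-.048)<.05)]
    print(f,'mouth',cv2.minAreaRect(Q[:,:2].astype(np.float32)*1000),Q.mean(0))
    Q=P[ok&(P[...,2]>.008)&(P[...,2]<.018)&(abs(P[...,0]-.65)<.1)&(abs(P[...,1]-.235)<.09)]
    m=np.zeros((400,400),np.uint8)
    i=((Q[:,:2]-[.55,.135])*2000).astype(int); m[i[:,0],i[:,1]]=255
    print(f,'base',cv2.minAreaRect(Q[:,:2].astype(np.float32)*1000))
s=observe(); print(R.from_rotvec(s['ee_rot']).as_matrix().round(3))
```

```text
top0 mouth ((457.5915832519531, 47.398590087890625), (51.16055679321289, 14.193490028381348), 72.91434478759766) [0.45755248 0.04716107 0.10184293]
top0 base ((656.250732421875, 220.709716796875), (145.0258026123047, 130.17453002929688), 87.10282897949219)
side0 mouth ((455.3970031738281, 48.37445068359375), (52.33675003051758, 15.797246932983398), 75.371826171875) [0.45417194 0.04932099 0.10005541]
side0 base ((653.2536010742188, 233.41441345214844), (122.50630950927734, 130.96592712402344), 85.84214782714844)
[[ 0.966  0.26  -0.   ]
 [ 0.26  -0.966  0.001]
 [-0.    -0.001 -1.   ]]
```

The top and side views agree on the nozzle: it stands at about (0.457, 0.048), with the mouth measuring 14 x 51 mm and its wide direction near 74°. The dock yaw is about -4°. I'll move above the nozzle and look with the wrist camera.

Request:
{"op": "step_arm", "data": {"series": [[[0.09, 0.295, 0.651, 0, 59], [0.09, 0.295, 0.651, 0, 59], [0.09, 0.295, 0.651, 0, 59], [0.09, 0.295, 0.651, 0, 59], [0.09, 0.295, 0.651, 0, 59], [0.09, 0.295, 0.651, 0, 59], [0.09, 0.295, 0.651, 0, 59], [0.09, 0.295, 0.651, 0, 59], [0.09, 0.295, 0.651, 0, 59], [0.09, 0.295, 0.651, 0, 59], [0.09, 0.295, 0.651, 0, 59], [0.09, 0.295, 0.651, 0, 59], [0.09, 0.295, 0.651, 0, 59], [0.09, 0.295, 0.651, 0, 59], [0.09, 0.295, 0.651, 0, 59], [0.09, 0.295, 0.651, 0, 59], [0.09, 0.295, 0.651, 0, 59], [0.09, 0.295, 0.651, 0, 59], [0.09, 0.295, 0.651, 0, 59], [0.09, 0.295, 0.651, 0, 59]]], "squeeze": 5}}

```text
clock: 1.82
position: [0.4568, 0.0476, 0.2397]
ee_rot: [-2.506, -1.892, 0.003]
force: [-0.0, -0.4, 0.5]
width: 0.977
```

Run:
```python
from h import *
s=observe(); M=R.from_rotvec(s['ee_rot']).as_matrix(); print(s['position'],np.degrees(np.arctan2(M[1,1],M[0,1])),s['joints'].round(3))
save('wrist','w1'); D=load('w1');print(D['pos']-s['position'], R.from_rotvec(D['att']).as_matrix().round(3))
P=cloud(D,True); ok=D['d']>0
print('table',np.median(P[ok&(abs(P[...,2])<.02)][:,2]))
Q=P[ok&(P[...,2]>.09)&(P[...,2]<.12)&(np.hypot(P[...,0]-.457,P[...,1]-.048)<.06)]
if len(Q): print(cv2.minAreaRect(Q[:,:2].astype(np.float32)*1000),Q.mean(0),len(Q))
```

```text
[0.45682411 0.04758486 0.23972663] -15.879192281237106 [ 0.332  0.235 -0.652  1.917  0.164  1.044 -0.667]
[0.02116466 0.07700669 0.14369642] [[ 0.962 -0.261 -0.082]
 [-0.273 -0.919 -0.284]
 [-0.002  0.295 -0.955]]
table -0.00012363874195253644
((455.45013427734375, 47.40947341918945), (51.32455825805664, 13.606552124023438), 73.90540313720703) [0.45571766 0.04915823 0.10169085] 867
```

View pics/w1.png

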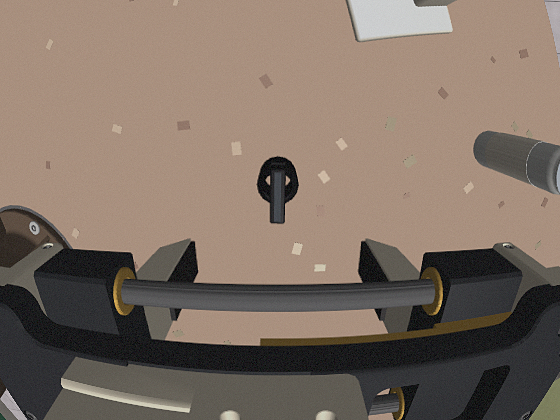

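The wrist view shows the mouth bar upright and centred between the jaws at (278,195). Its centre measures (0.4555, 0.0474) at 73.9°, matching the earlier figures. I'll go down and pinch lightly.

Request:
{"op": "step_arm", "data": {"series": [[[0.0918, -0.001, 0, -0.03, 0], [0.0918, -0.001, 0, -0.06, 0], [0.0918, -0.001, 0, -0.09, 0], [0.0918, -0.001, 0, -0.12, 0], [0.0918, -0.001, 0, -0.14, 0], [0.0918, -0.001, 0, -0.15, 0], [0.0918, -0.001, 0, -0.157, 0], [0.0918, -0.001, 0, -0.157, 0], [0, -0.001, 0, -0.157, 0], [0, -0.001, 0, -0.157, 0], [0, -0.001, 0, -0.157, 0], [0, -0.001, 0, -0.157, 0], [0, -0.001, 0, -0.157, 0], [0, -0.001, 0, -0.157, 0], [0, -0.001, 0, -0.157, 0], [0, -0.001, 0, -0.157, 0], [0, -0.001, 0, -0.157, 0], [0, -0.001, 0, -0.157, 0]]], "squeeze": 5}}

```text
clock: 3.37
position: [0.4556, 0.0466, 0.0827]
ee_rot: [-2.508, -1.89, 0.004]
force: [-0.4, -0.3, 0.1]
width: 0.327
```

Request:
{"op": "step_arm", "data": {"series": [[[0, 0, 0, 0, 0], [0, 0, 0, 0, 0], [0, 0, 0, 0, 0], [0, 0, 0, 0, 0], [0, 0, 0, 0, 0], [0, 0, 0, 0, 0], [0, 0, 0, 0, 0]]]}}

```text
clock: 3.95
position: [0.4556, 0.0466, 0.0827]
ee_rot: [-2.508, -1.89, 0.004]
force: [0.2, 0.0, -0.2]
width: 0.15
```

The opening is 13.8 mm, which matches the bar, so it is gripped. Next I'll tilt it 35° in the light grip by rocking it over its rim edge on the counter.

Request:
{"op": "step_arm", "data": {"series": [[[0, 0.001, 0.0037, 0, 0], [0, 0.0021, 0.0074, 0.0006, 0], [0, 0.0032, 0.0112, 0.001, 0], [0, 0.0043, 0.015, 0.0013, 0], [0, 0.0054, 0.0188, 0.0014, 0], [0, 0.0065, 0.0226, 0.0015, 0], [0, 0.0076, 0.0264, 0.0013, 0], [0, 0.0087, 0.0302, 0.001, 0], [0, 0.0098, 0.034, 0.0005, 0], [0, 0.0108, 0.0377, -0.0001, 0], [0, 0.0119, 0.0414, -0.001, 0], [0, 0.013, 0.0451, -0.002, 0], [0, 0.014, 0.0488, -0.0032, 0], [0, 0.015, 0.0524, -0.0045, 0], [0, 0.015, 0.0524, -0.0045, 0]]]}}

```text
clock: 5.2
position: [0.4748, 0.1018, 0.0836]
ee_rot: [2.505, 1.89, 0.01]
force: [-9.3, -0.7, 67.5]
width: 0.168
```

Run:
```python
from h import *
s=observe(); print(s['clock'],s['position'],s['force'],s['width'])
save('side','s2'); save('wrist','w2')
a=cv2.imread('pics/s2.png'); a=a[180:320,250:390]; a=cv2.resize(a,None,fx=4,fy=4,interpolation=cv2.INTER_CUBIC)
cv2.imwrite('pics/s2z.png',a)
```

```text
5.2 [0.47477205 0.10175051 0.08359277] [-9.26105628 -0.73344862 67.50473003] 0.16753487950224652
```

View pics/s2z.png

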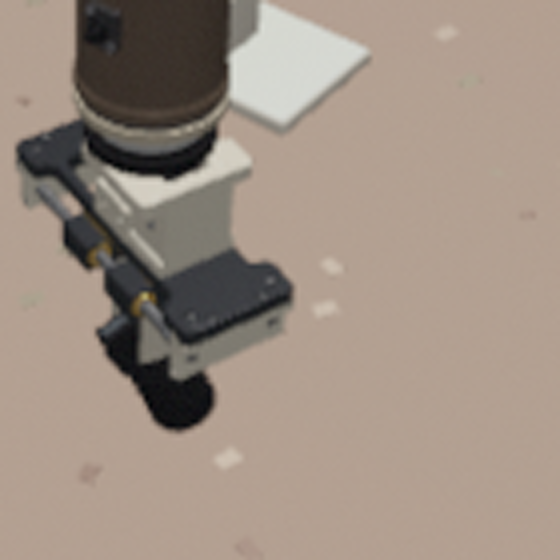

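View pics/w2.png

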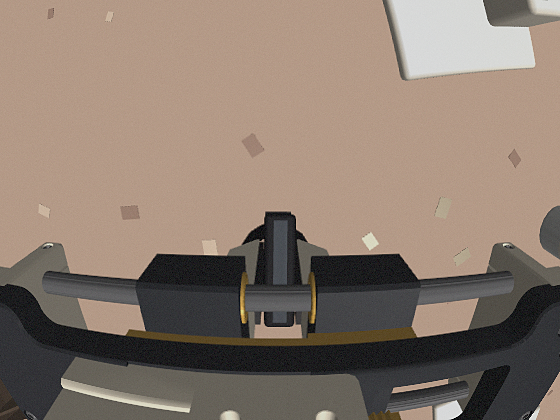

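The push reads 67 N, which is far too stiff. I'll back off upward at once.

Request:
{"op": "step_arm", "data": {"series": [[[0, 0, 0, 0.002, 0], [0, 0, 0, 0.004, 0], [0, 0, 0, 0.004, 0]]]}}

```text
clock: 5.55
position: [0.4751, 0.1021, 0.0881]
ee_rot: [2.504, 1.89, 0.012]
force: [-0.8, -0.5, -1.2]
width: 0.154
```

Run:
```python
from h import *
s=observe(); print(s['clock'],s['position'],s['force'],s['width'])
save('wrist','w3')
D=load('w3');P=cloud(D,True)
M=R.from_rotvec(s['ee_rot']).as_matrix()
print(M.round(3))
L=(P-s['position'])@M   # tool frame
for u in (265,273,280,288): 
  print(u,[(v,*(L[v,u]*1000).round(0)) for v in range(205,330,8)])
a=cv2.imread('pics/w3.png')[180:360,180:380];cv2.imwrite('pics/w3z.png',cv2.resize(a,None,fx=3,fy=3,interpolation=cv2.INTER_CUBIC))
```

```text
5.55 [0.47510255 0.10213976 0.08813273] [-0.8458297  -0.50584143 -1.18588298] 0.15410294982112593
[[ 0.274  0.962  0.009]
 [ 0.962 -0.274  0.001]
 [ 0.004  0.008 -1.   ]]
265 [(205, np.float64(6.0), np.float64(-10.0), np.float64(89.0)), (213, np.float64(26.0), np.float64(-7.0), np.float64(12.0)), (221, np.float64(30.0), np.float64(-6.0), np.float64(-9.0)), (229, np.float64(26.0), np.float64(-7.0), np.float64(-9.0)), (237, np.float64(23.0), np.float64(-6.0), np.float64(-11.0)), (245, np.float64(19.0), np.float64(-7.0), np.float64(-11.0)), (253, np.float64(17.0), np.float64(-6.0), np.float64(-14.0)), (261, np.float64(13.0), np.float64(-6.0), np.float64(-15.0)), (269, np.float64(10.0), np.float64(-7.0), np.float64(-16.0)), (277, np.float64(6.0), np.float64(-7.0), np.float64(-17.0)), (285, np.float64(32.0), np.float64(-4.0), np.float64(-66.0)), (293, np.float64(30.0), np.float64(-4.0), np.float64(-68.0)), (301, np.float64(28.0), np.float64(-4.0), np.float64(-69.0)), (309, np.float64(26.0), np.float64(-4.0), np.float64(-69.0)), (317, np.float64(-12.0), np.float64(-7.0), np.float64(-24.0))
[... 2320 characters left out ...]
t64(4.0), np.float64(-11.0)), (245, np.float64(20.0), np.float64(4.0), np.float64(-13.0)), (253, np.float64(17.0), np.float64(4.0), np.float64(-15.0)), (261, np.float64(13.0), np.float64(4.0), np.float64(-15.0)), (269, np.float64(9.0), np.float64(4.0), np.float64(-15.0)), (277, np.float64(6.0), np.float64(4.0), np.float64(-18.0)), (285, np.float64(31.0), np.float64(2.0), np.float64(-65.0)), (293, np.float64(30.0), np.float64(2.0), np.float64(-68.0)), (301, np.float64(29.0), np.float64(2.0), np.float64(-70.0)), (309, np.float64(25.0), np.float64(2.0), np.float64(-68.0)), (317, np.float64(-11.0), np.float64(4.0), np.float64(-24.0)), (325, np.float64(-15.0), np.float64(4.0), np.float64(-25.0))]
```

View pics/w3z.png

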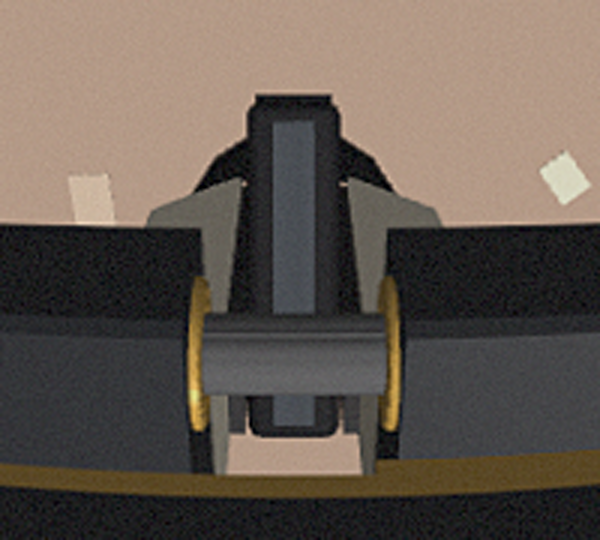

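The wrist depth puts the mouth end at about 18° of tilt rather than 35°. The opening widened under load, so the fingertips were probably wedging on the taper. I'll rock it back upright, then grip again higher up and clear of the taper.

Request:
{"op": "step_arm", "data": {"series": [[[0, 0, 0, -0.002, 0], [0, 0, 0, -0.003, 0], [0, -0.0007, -0.0026, -0.003, 0], [0, -0.0015, -0.0053, -0.0029, 0], [0, -0.0026, -0.0092, -0.003, 0], [0, -0.0037, -0.013, -0.0031, 0], [0, -0.0048, -0.0168, -0.0035, 0], [0, -0.0059, -0.0205, -0.004, 0], [0, -0.007, -0.0242, -0.0048, 0], [0, -0.008, -0.0279, -0.0054, 0], [0, -0.008, -0.0279, -0.0054, 0]]]}}

```text
clock: 6.52
position: [0.4665, 0.0732, 0.0819]
ee_rot: [2.505, 1.889, 0.01]
force: [0.7, -0.4, 0.4]
width: 0.153
```

```bash
cat >> h.py <<'E'
def mouth(f='wm',uc=280):
    s=observe(); save('wrist',f); D=load(f);P=cloud(D,True)
    M=R.from_rotvec(s['ee_rot']).as_matrix(); L=(P-s['position'])@M*1000
    m=(D['d']>0)&(abs(L[...,1])<4.5)&(L[...,2]<3)&(L[...,2]>-45)&(abs(L[...,0])<45)
    q=L[m]
    print('clock',s['clock'],'pos',s['position'].round(4),'F',s['force'].round(1),'w',round(s['width']*91.8,1),'n',len(q))
    return q
def line(q):
    # robust line z = a x + b on end face
    vx,vz,x0,z0=cv2.fitLine(q[:,[0,2]].astype(np.float32),cv2.DIST_HUBER,0,.01,.01).ravel()
    print('slope deg',np.degrees(np.arctan2(vz,vx)),'at',x0,z0,'x range',q[:,0].min(),q[:,0].max(),'z',q[:,2].min(),q[:,2].max())
E
python3 - <<'E'
from h import *
q=mouth('w4'); line(q)
E
```

```text
clock 6.5167 pos [0.4665 0.0732 0.0819] F [ 0.7 -0.4  0.4] w 14.0 n 1840
slope deg 0.8678627 at 6.516626 -20.553795 x range -26.00303815951681 28.327228398563253 z -23.021918516931038 2.749378492483902
```

It is upright again at 0.9°, and it pivoted easily under almost no force. I'll open slightly, go up 8 mm and grip again.

Request:
{"op": "step_arm", "data": {"series": [[[0.024, 0, 0, 0, 0], [0.024, 0, 0, 0, 0], [0.024, 0, 0, 0, 0], [0.024, 0, 0, 0.004, 0], [0.024, 0, 0, 0.008, 0], [0.024, 0, 0, 0.008, 0], [0, 0, 0, 0.008, 0], [0, 0, 0, 0.008, 0], [0, 0, 0, 0.008, 0], [0, 0, 0, 0.008, 0], [0, 0, 0, 0.008, 0], [0, 0, 0, 0.008, 0]]], "squeeze": 5}}

```text
clock: 7.57
position: [0.4666, 0.0733, 0.0899]
ee_rot: [2.505, 1.889, 0.009]
force: [-1.0, -0.6, 3.2]
width: 0.151
```

Run:
```python
from h import *
q=mouth('w5'); line(q)
```

```text
clock 7.5667 pos [0.4666 0.0733 0.0899] F [-1.  -0.6  3.2] w 13.8 n 1555
slope deg 1.1571668 at 10.159749 -12.246771 x range -23.96788269603556 28.902678214584544 z -14.463556194343761 2.97117711463767
```

Request:
{"op": "step_arm", "data": {"series": [[[0, 0.0012, 0.004, 0.0006, 0], [0, 0.0023, 0.008, 0.0012, 0], [0, 0.0035, 0.0121, 0.0017, 0], [0, 0.0046, 0.0162, 0.0021, 0], [0, 0.0058, 0.0203, 0.0022, 0], [0, 0.007, 0.0244, 0.0022, 0], [0, 0.0082, 0.0285, 0.0019, 0], [0, 0.0093, 0.0325, 0.0015, 0], [0, 0.0093, 0.0325, 0.0015, 0]]]}}

```text
clock: 8.37
position: [0.4762, 0.107, 0.0916]
ee_rot: [2.505, 1.891, 0.011]
force: [-0.4, 0.5, 2.7]
width: 0.154
```

Run:
```python
from h import *
q=mouth('w6'); q=q[q[:,2]<-3]; line(q)
```

```text
clock 8.3667 pos [0.4762 0.107  0.0916] F [-0.4  0.5  2.7] w 14.1 n 1556
slope deg 12.693054 at 10.535957 -11.316216 x range -21.012442523818986 29.350108465481718 z -19.202574055623458 -3.155891780801776
```

Request:
{"op": "step_arm", "data": {"series": [[[0, 0.0014, 0.0048, 0, 0], [0, 0.0027, 0.0096, 0, 0], [0, 0.0041, 0.0144, -0.0003, 0], [0, 0.0055, 0.0192, -0.0008, 0], [0, 0.0069, 0.024, -0.0015, 0], [0, 0.0069, 0.024, -0.0015, 0]]]}}

```text
clock: 8.92
position: [0.4833, 0.1321, 0.09]
ee_rot: [2.504, 1.892, 0.012]
force: [0.4, 0.1, 0.6]
width: 0.152
```

Run:
```python
from h import *
q=mouth('w7'); q=q[q[:,2]<-3]; line(q)
```

```text
clock 8.9167 pos [0.4833 0.1321 0.09  ] F [0.4 0.1 0.6] w 14.0 n 1632
slope deg 23.914732 at 8.543172 -11.034583 x range -18.222769336458207 28.740849310726585 z -22.996265207368022 -3.0110233100345014
```

Request:
{"op": "step_arm", "data": {"series": [[[0, 0.0012, 0.0043, -0.0008, 0], [0, 0.0025, 0.0087, -0.0018, 0], [0, 0.0037, 0.013, -0.0029, 0], [0, 0.0049, 0.0173, -0.004, 0], [0, 0.006, 0.0212, -0.005, 0], [0, 0.006, 0.0212, -0.005, 0]]]}}

```text
clock: 9.47
position: [0.4893, 0.154, 0.0848]
ee_rot: [2.504, 1.894, 0.012]
force: [-0.6, 0.6, -0.4]
width: 0.152
```

Run:
```python
from h import *
q=mouth('w8'); q=q[q[:,2]<0]; line(q)
# end-face only: RANSAC-like
for lo in (-18,-14,-10):
    p=q[(q[:,0]>lo)&(q[:,0]<20)]; print(np.polyfit(p[:,0],p[:,2],1), np.degrees(np.arctan(np.polyfit(p[:,0],p[:,2],1)[0])))
```

```text
clock 9.4667 pos [0.4893 0.154  0.0848] F [-0.6  0.6 -0.4] w 13.9 n 1510
slope deg 35.320797 at 7.961715 -10.620741 x range -27.950480539456013 24.051251078272887 z -26.53801391805076 -0.0019442013864880698
[  0.71428887 -16.30688892] 35.5377973511686
[  0.71619354 -16.32788814] 35.609993735733255
[  0.73972442 -16.59633786] 36.49123732168802
```

View pics/w8.png

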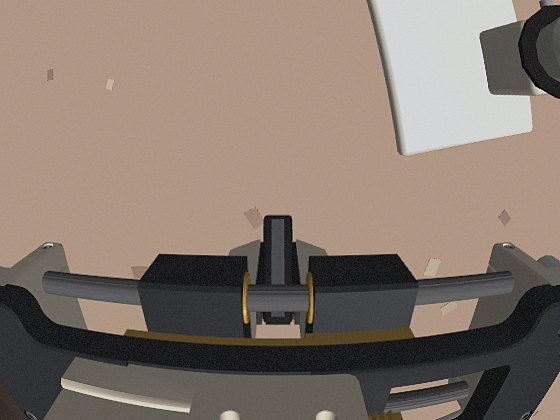

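Run:
```python
from h import *
s=observe()
def an(f,pos,rot,th):
    D=load(f);P=cloud(D,True)
    M=R.from_rotvec(rot).as_matrix(); L=(P-pos)@M*1000
    m=(D['d']>0)&(abs(L[...,1])<4)
    q=L[m]; c,sn=np.cos(th),np.sin(th)
    t=q[:,0]*c+q[:,2]*sn; n=-q[:,0]*sn+q[:,2]*c  # along face, normal(toward rim)
    k=(abs(t)<60)
    # face level
    n0=np.median(n[(abs(t)<15)&(n<2)&(n>-30)]); 
    f_=(abs(n-n0)<2)&(abs(t)<40)
    print(f,'n0',n0,'t percentiles',np.percentile(t[f_],[0,1,5,50,95,99,100]).round(1))
    h,_=np.histogram(t[f_],np.arange(-40,41,4)); print(h)
an('w5',np.array([.4666,.0733,.0899]),np.array([2.505,1.889,.009]),np.radians(0.5))
an('w8',s['position'],s['ee_rot'],np.radians(35.5))
```

```text
w5 n0 -12.68741168721291 t percentiles [-23.9 -23.1 -20.4  12.4  26.8  27.9  28.8]
[  0   0   0   0  70  87   0   0   0  24 129 139 136 143 145 155 164  10
   0   0]
w8 n0 -13.607156568663761 t percentiles [-25.1 -25.  -23.2   5.2  23.5  25.5  26. ]
[  0   0   0  50 143   0   0   0 142 155 146 143 141 137 131 124  55   0
   0   0]
```

The tilt is now 35.5°, with the face 51 mm wide as expected. From this the rim centre is at (-51, 0, +72) mm in the tool frame. As a check, that puts the lowest rim edge at z = 0. I'll grip firmly, lift, and move so the wrist camera is over the peg.

Request:
{"op": "step_arm", "data": {"series": [[[0, 0, 0, 0, 0], [0, 0, 0, 0, 0], [0, 0, 0, 0.01, 0], [0, 0, 0, 0.03, 0], [0, 0, 0, 0.06, 0], [0, 0, 0, 0.09, 0], [0, 0.01, 0, 0.12, 0], [0, 0.035, -0.006, 0.145, 0], [0, 0.065, -0.012, 0.155, 0], [0, 0.095, -0.018, 0.155, 0], [0, 0.12, -0.024, 0.155, 0], [0, 0.131, -0.024, 0.155, 0], [0, 0.131, -0.024, 0.155, 0], [0, 0.131, -0.024, 0.155, 0]]], "squeeze": 40}}

```text
clock: 10.68
position: [0.6199, 0.1296, 0.2399]
ee_rot: [2.505, 1.893, 0.011]
force: [-0.9, 0.7, -0.8]
width: 0.15
```

Run:
```python
from h import *
q=mouth('w9'); q=q[q[:,2]<0]; line(q)
a=cv2.imread('pics/w9.png')[0:300,130:430]
cv2.imwrite('pics/w9z.png',cv2.resize(a,None,fx=2,fy=2,interpolation=cv2.INTER_CUBIC))
D=load('w9'); P=cloud(D,True); ok=D['d']>0
print(D['pos'],'table',np.median(P[ok&(abs(P[...,2])<.008)][:,2]))
Q=P[ok&(P[...,2]>.011)&(P[...,2]<.017)&(abs(P[...,0]-.655)<.09)&(abs(P[...,1]-.235)<.09)]
print(cv2.minAreaRect(Q[:,:2].astype(np.float32)*1000),len(Q),Q[:,2].mean())
```

```text
clock 10.6833 pos [0.6199 0.1296 0.2399] F [-0.9  0.7 -0.8] w 13.8 n 1486
slope deg 35.457355 at 7.829668 -10.696859 x range -27.865555283920735 24.519825029230816 z -26.530360461735274 -0.00019678120561393572
[0.63964304 0.20615922 0.38406623] table -0.00019750510965527157
((654.3737182617188, 231.15965270996094), (120.26365661621094, 129.67428588867188), 86.9493179321289) 7204 0.013655239824112068
```

View pics/w9z.png

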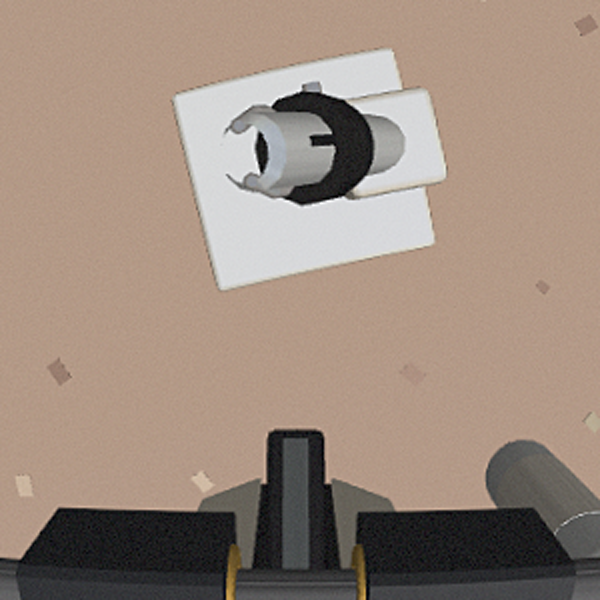

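```bash
cat > peg.py <<'E'
from h import *
from scipy.optimize import least_squares
def fit(f,fish,yaw=-3.05,clr=90,verbose=True,x0=(.657,.233)):
    D=load(f);P=cloud(D,fish);im=D['im'].astype(int).sum(-1)/3
    ok=(D['d']>0)&(np.hypot(P[...,0]-.645,P[...,1]-.233)<.07)&(P[...,2]>.085)&(P[...,2]<.17)
    Q=P[ok];I=im[ok]
    def frame(dy,de):
        y=np.radians(yaw+dy);e=np.radians(55+de)
        a=np.array([-np.cos(y)*np.cos(e),-np.sin(y)*np.cos(e),np.sin(e)])
        l=np.array([np.sin(y),-np.cos(y),0]) # level y : scale y
        return a,l,np.cross(l,a)   # x = y cross z
    def prep(p):
        a,l,x=frame(p[2],p[3]); o=np.array([p[0],p[1],.110])
        d=Q-o; return d@x,d@l,d@a
    p=np.array([*x0,0,0])
    for it in range(4):
        X,Y,Z=prep(p); r=np.hypot(X,Y)
        m=(Z*1000<40)&(Z*1000>-60)&(abs(r-.015)<(.008 if it==0 else .003))&(I>clr)&(abs(Y)<.0125)
        if it<2:
            g=lambda q:np.r_[(np.hypot(*prep([*q,0,0])[:2])[m]-.015)*1000]; p[:2]=least_squares(g,p[:2],loss='soft_l1').x
        else:
            g=lambda q:np.r_[(np.hypot(*prep(q)[:2])[m]-.015)*1000, q[2]/1,q[3]/1]; p=least_squares(g,p,x_scale=[.001,.001,1,1],loss='soft_l1').x
    X,Y,Z=prep(p); r=np.hypot(X,Y)*1000;Z=Z*1000
    print(f,p.round(4),'n',m.sum(),'resid',np.std(r[m]-15))
    dark=(I<70)&(r<25)
    for k,mm in (('dark',dark),('bright',~dark)):
        print(k,[(int(z),int(((Z>z)&(Z<=z+4)&mm).sum()),np.percentile(r[(Z>z)&(Z<=z+4)&mm],90).round(1)) for z in range(-20,52,4) if ((Z>z)&(Z<=z+4)&mm).sum()>5])
    return p
if __name__=='__main__':
    fit('w9',True); fit('top0',False,clr=60); fit('side0',False)
E
python3 peg.py
```

```text
w9 [ 0.6541  0.2314 -0.633  -0.141 ] n 919 resid 0.4863734865276805
dark [(-20, 29, np.float64(21.3)), (-16, 53, np.float64(21.5)), (-12, 16, np.float64(23.7)), (-8, 107, np.float64(23.9)), (-4, 130, np.float64(23.9)), (0, 128, np.float64(23.9)), (4, 877, np.float64(23.0)), (8, 19, np.float64(17.2)), (12, 12, np.float64(17.2)), (16, 16, np.float64(16.8)), (20, 12, np.float64(17.0))]
bright [(-20, 16, np.float64(21.5)), (-16, 12, np.float64(28.8)), (-12, 33, np.float64(28.7)), (-8, 8, np.float64(25.1)), (0, 9, np.float64(23.8)), (4, 129, np.float64(23.3)), (8, 76, np.float64(15.4)), (12, 75, np.float64(15.6)), (16, 88, np.float64(15.7)), (20, 107, np.float64(15.8)), (24, 143, np.float64(16.6)), (28, 138, np.float64(17.1)), (32, 151, np.float64(16.7)), (36, 212, np.float64(15.4)), (40, 319, np.float64(14.2)), (44, 75, np.float64(12.4))]
top0 [0.6568 0.2325 0.0922 0.0281] n 74 resid 1.0846248177040658
dark [(-20, 7, np.float64(20.2)), (-16, 6, np.float64(23.1)), (-8, 13, np.float64(23.7)), (-4, 16, np.float64(24.1)), (0, 40, np.float64(24.3)), (4, 84, np.float64(23.8)), (8, 25, np.float64(22.8)), (12, 9, np.float64(19.3)), (20, 7, np.float64(17.5)), (28, 7, np.float64(17.1))]
bright [(4, 6, np.float64(23.9)), (24, 8, np.float64(15.7)), (32, 10, np.float64(16.6)), (36, 22, np.float64(16.2)), (40, 23, np.float64(14.8)), (44, 6, np.float64(13.3))]
side0 [ 0.6561  0.2318  0.1516 -0.234 ] n 29 resid 0.9453510008685204
dark [(-8, 6, np.float64(23.3)), (-4, 17, np.float64(24.5)), (0, 28, np.float64(24.2)), (4, 72, np.float64(22.7)), (8, 19, np.float64(24.2))]
bright [(-12, 9, np.float64(27.8)), (0, 8, np.float64(24.4)), (4, 22, np.float64(22.9)), (8, 12, np.float64(24.7)), (12, 7, np.float64(16.1)), (16, 11, np.float64(16.3)), (20, 10, np.float64(15.0)), (24, 8, np.float64(18.1)), (28, 9, np.float64(18.2)), (32, 11, np.float64(17.3)), (36, 19, np.float64(16.5)), (40, 35, np.float64(15.0)), (44, 10, np.float64(12.9))]
```

The wrist picture (zoomed) shows the peg tip at (255,150), the ring at (335,150), and the nozzle held at the lower middle. The base fits 120.3 x 129.7 mm with yaw -3.05°, and the peg cylinder fit has a 0.5 mm residual. I'll spin to the dock yaw and look again from there to cancel any camera bias.

Request:
{"op": "step_arm", "data": {"series": [[[0, 0, 0, 0.02, 10], [0, 0.02, 0.02, 0.03, 20], [0, 0.04, 0.04, 0.03, 30], [0, 0.06, 0.06, 0.03, 40], [0, 0.08, 0.08, 0.03, 50], [0, 0.105, 0.103, 0.03, 60], [0, 0.105, 0.103, 0.03, 70], [0, 0.105, 0.103, 0.03, 80], [0, 0.105, 0.103, 0.02, 90], [0, 0.105, 0.103, 0.02, 102.6], [0, 0.105, 0.103, 0.02, 102.6], [0, 0.105, 0.103, 0.02, 102.6], [0, 0.105, 0.103, 0.02, 102.6], [0, 0.105, 0.103, 0.02, 102.6], [0, 0.105, 0.103, 0.02, 102.6], [0, 0.105, 0.103, 0.02, 102.6], [0, 0.105, 0.103, 0.02, 102.6], [0, 0.105, 0.103, 0.02, 102.6]]]}}

```text
clock: 12.23
position: [0.7237, 0.2332, 0.2605]
ee_rot: [-0.089, -3.136, -0.009]
force: [-0.4, 0.1, -1.1]
width: 0.149
```

Run:
```python
from h import *
from peg import fit
s=observe(); M=R.from_rotvec(s['ee_rot']).as_matrix(); print(M.round(3),'jaw',np.degrees(np.arctan2(M[1,1],M[0,1])),s['joints'].round(2))
q=mouth('w10'); q=q[q[:,2]<0]; line(q)
D=load('w10'); P=cloud(D,True); ok=D['d']>0
Q=P[ok&(P[...,2]>.011)&(P[...,2]<.017)&(abs(P[...,0]-.655)<.09)&(abs(P[...,1]-.235)<.09)]
print(D['pos'],cv2.minAreaRect(Q[:,:2].astype(np.float32)*1000),len(Q),Q[:,2].mean(),'tab',np.median(P[ok&(abs(P[...,2])<.008)][:,2]))
fit('w10',True)
```

```text
[[-0.998  0.056 -0.004]
 [ 0.056  0.998  0.006]
 [ 0.004  0.006 -1.   ]] jaw 86.76372094827805 [ 0.03  0.81 -0.9   1.08  0.6   1.5   0.77]
clock 12.2333 pos [0.7237 0.2332 0.2605] F [-0.4  0.1 -1.1] w 13.7 n 1463
slope deg 35.323174 at 8.490212 -10.590793 x range -27.08472074192068 24.373896263001118 z -25.62295264774979 -0.0331938697706087
[0.64413483 0.2374017  0.40463831] ((654.5402221679688, 231.230712890625), (119.55570983886719, 128.9755096435547), 86.70728302001953) 6529 0.013699598778308817 tab -0.0002441779376931297
w10 [ 0.6543  0.2315 -0.1664 -0.3366] n 808 resid 0.4649395881872319
dark [(-20, 24, np.float64(21.2)), (-16, 54, np.float64(21.5)), (-12, 12, np.float64(23.1)), (-8, 93, np.float64(23.7)), (-4, 110, np.float64(23.7)), (0, 113, np.float64(23.7)), (4, 736, np.float64(22.8)), (8, 10, np.float64(17.7)), (12, 13, np.float64(17.4)), (16, 10, np.float64(17.2)), (20, 9, np.float64(17.3))]
bright [(-20, 14, np.float64(21.2)), (-16, 11, np.float64(29.5)), (-12, 44, np.float64(29.1)), (-8, 9, np.float64(24.2)), (0, 7, np.float64(18.6)), (4, 123, np.float64(23.4)), (8, 73, np.float64(15.5)), (12, 72, np.float64(15.4)), (16, 81, np.float64(15.4)), (20, 94, np.float64(15.5)), (24, 116, np.float64(16.9)), (28, 113, np.float64(17.1)), (32, 142, np.float64(16.8)), (36, 181, np.float64(15.5)), (40, 282, np.float64(14.1)), (44, 66, np.float64(12.6))]
```

View pics/w10.png

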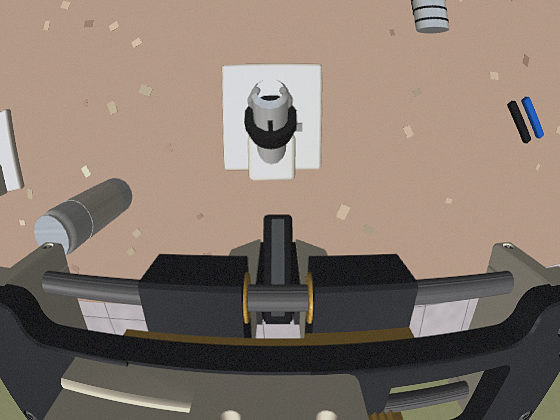

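The two views at yaws 102° apart agree to 0.2 mm: the scale origin is (0.6542, 0.2315) with yaw -3.2°, and the ring face looks to be near z of 6 to 8 mm. I'll move to the pre-insertion pose, with the rim 16 mm off the tip.

Request:
{"op": "step_arm", "data": {"series": [[[0, -0.03, 0.001, 0, 0], [0, -0.06, 0.001, 0, 0], [0, -0.09, 0.002, 0, 0], [0, -0.12, 0.002, 0, 0], [0, -0.14, 0.0026, 0, 0], [0, -0.1546, 0.0026, 0, 0], [0, -0.1546, 0.0026, 0, 0], [0, -0.1546, 0.0026, -0.01, 0], [0, -0.1546, 0.0026, -0.02, 0], [0, -0.1546, 0.0026, -0.029, 0], [0, -0.1546, 0.0026, -0.029, 0], [0, -0.1546, 0.0026, -0.029, 0]]]}}

```text
clock: 13.28
position: [0.5694, 0.2353, 0.23]
ee_rot: [-0.089, -3.134, -0.008]
force: [-0.7, 0.6, -0.7]
width: 0.151
```

Run:
```python
from h import *
s=observe(); M=R.from_rotvec(s['ee_rot']).as_matrix(); print(M.round(3),s['position'],s['force'],s['width']*91.8)
save('side','s11')
a=cv2.imread('pics/s11.png')[150:330,110:320]
cv2.imwrite('pics/s11z.png',cv2.resize(a,None,fx=3.3,fy=3.3,interpolation=cv2.INTER_CUBIC))
```

```text
[[-0.998  0.057 -0.006]
 [ 0.057  0.998  0.005]
 [ 0.007  0.005 -1.   ]] [0.56936392 0.23529924 0.23001056] [-0.69895082  0.59875968 -0.71412059] 13.875319084435851
```

View pics/s11z.png

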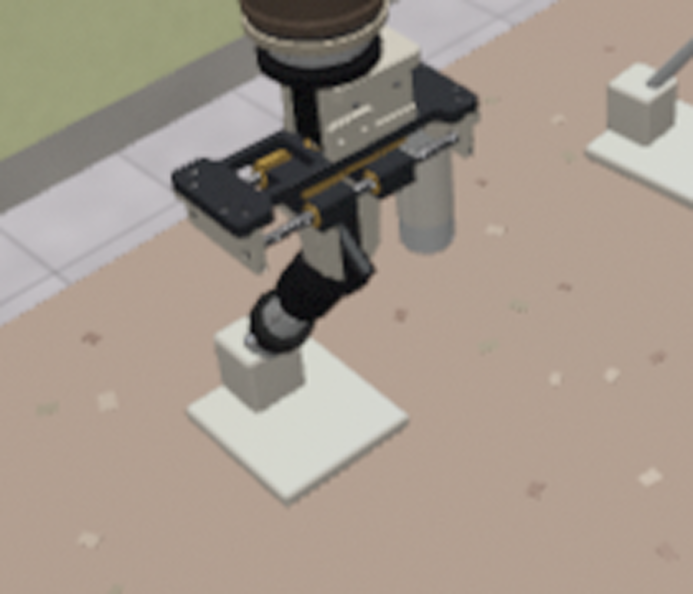

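The side view shows the nozzle at (300,290) in line with the peg and just above its tip. My computed lateral error is about 1 mm, so I'll include that correction and slide on to s of about 36.

Request:
{"op": "step_arm", "data": {"series": [[[0, 0.0007, 0.0006, 0.0005, 0], [0, 0.0021, 0.0005, -0.0015, 0], [0, 0.0036, 0.0004, -0.0036, 0], [0, 0.005, 0.0004, -0.0057, 0], [0, 0.0064, 0.0003, -0.0077, 0], [0, 0.0079, 0.0002, -0.0098, 0], [0, 0.0093, 0.0001, -0.0118, 0], [0, 0.0107, 0, -0.0139, 0], [0, 0.0122, 0, -0.0159, 0], [0, 0.0136, -0.0001, -0.018, 0], [0, 0.0136, -0.0001, -0.018, 0]]]}}

```text
clock: 14.25
position: [0.5833, 0.2353, 0.2122]
ee_rot: [-0.089, -3.134, -0.009]
force: [-0.3, -0.6, -1.2]
width: 0.15
```

```bash
cat >> h.py <<'E'
A=np.array([-.5727,.0320,.8192]); O=np.array([.6542,.2315,.110]); LAT=np.array([-.0558,-.9984,0])
def where(rt=(-51.1,0,72.1)):
    s=observe(); M=R.from_rotvec(s['ee_rot']).as_matrix()
    rim=s['position']+M@(np.array(rt)/1000); d=rim-O; B=np.cross(LAT,A)
    print('t',round(s['clock'],2),'pos',s['position'].round(4),'s %.1f y %.1f x %.1f mm'%tuple(1000*np.array([d@A,d@LAT,d@B])),
     'F along axis %.1f lat %.1f perp %.1f'%(s['force']@A,s['force']@LAT,s['force']@B),'w',round(s['width']*91.8,1),'T',s['ft_torque'].round(2),'toolz',M[:,2].round(3))
E
python3 -c "
from h import *
where()"
```

```text
t 14.25 pos [0.5833 0.2353 0.2122] s 36.1 y -0.2 x -0.4 mm F along axis -0.8 lat 0.6 perp 0.9 w 13.7 T [ 0.08 -0.14  0.06] toolz [-0.006  0.006 -1.   ]
```

Request:
{"op": "step_arm", "data": {"series": [[[0, 0.0009, 0, -0.0012, 0], [0, 0.0017, -0.0001, -0.0025, 0], [0, 0.0026, -0.0001, -0.0037, 0], [0, 0.0034, -0.0002, -0.0049, 0], [0, 0.0043, -0.0002, -0.0061, 0], [0, 0.0052, -0.0003, -0.0074, 0]]]}}

```text
clock: 14.75
position: [0.5885, 0.2351, 0.2048]
ee_rot: [-0.089, -3.134, -0.009]
force: [-2.8, -1.0, 2.0]
width: 0.146
```

```bash
python3 -c "
from h import *
where()"
```

```text
t 14.75 pos [0.5885 0.2351 0.2048] s 27.0 y -0.2 x -0.4 mm F along axis 3.2 lat 1.2 perp 1.1 w 13.4 T [-0.04  0.47 -0.04] toolz [-0.006  0.006 -1.   ]
```

The strips are felt at 3 N axial. Continuing.

Request:
{"op": "step_arm", "data": {"series": [[[0, 0.0009, 0, -0.0012, 0], [0, 0.0017, -0.0001, -0.0025, 0], [0, 0.0026, -0.0001, -0.0037, 0], [0, 0.0034, -0.0002, -0.0049, 0], [0, 0.0043, -0.0002, -0.0061, 0], [0, 0.0052, -0.0003, -0.0074, 0]]]}}

```text
clock: 15.25
position: [0.5937, 0.2348, 0.1973]
ee_rot: [-0.089, -3.134, -0.009]
force: [-2.7, -1.0, 1.7]
width: 0.154
```

```bash
python3 -c "
from h import *
where()"
```

```text
t 15.25 pos [0.5937 0.2348 0.1973] s 17.9 y -0.3 x -0.4 mm F along axis 2.9 lat 1.1 perp 1.1 w 14.1 T [-0.06  0.38 -0.07] toolz [-0.006  0.006 -1.   ]
```

Request:
{"op": "step_arm", "data": {"series": [[[0, 0.0006, 0, -0.0008, 0], [0, 0.0011, -0.0001, -0.0016, 0], [0, 0.0017, -0.0001, -0.0025, 0], [0, 0.0023, -0.0001, -0.0033, 0], [0, 0.0029, -0.0002, -0.0041, 0], [0, 0.0034, -0.0002, -0.0049, 0]]]}}

```text
clock: 15.75
position: [0.5972, 0.2346, 0.1923]
ee_rot: [-0.089, -3.134, -0.009]
force: [-2.1, -0.7, 2.4]
width: 0.146
```

```bash
python3 -c "
from h import *
where()"
```

```text
t 15.75 pos [0.5972 0.2346 0.1923] s 11.8 y -0.3 x -0.5 mm F along axis 3.1 lat 0.9 perp 0.3 w 13.4 T [-0.03  0.4  -0.04] toolz [-0.006  0.006 -1.   ]
```

Steady drag of about 3 N. Continuing in small steps to feel for the ring.

Request:
{"op": "step_arm", "data": {"series": [[[0, 0.0006, 0, -0.0008, 0], [0, 0.0011, -0.0001, -0.0016, 0], [0, 0.0017, -0.0001, -0.0025, 0]]]}}

```text
clock: 16.0
position: [0.599, 0.2345, 0.1898]
ee_rot: [-0.089, -3.135, -0.009]
force: [-1.7, -0.5, 2.0]
width: 0.15
```

```bash
python3 -c "
from h import *
where()"
```

```text
t 16.0 pos [0.599  0.2345 0.1898] s 8.7 y -0.3 x -0.4 mm F along axis 2.6 lat 0.6 perp 0.2 w 13.8 T [-0.11  0.36 -0.01] toolz [-0.006  0.006 -1.   ]
```

Request:
{"op": "step_arm", "data": {"series": [[[0, 0.0006, 0, -0.0008, 0], [0, 0.0008, 0, -0.0012, 0]]]}}

```text
clock: 16.17
position: [0.6, 0.2344, 0.1884]
ee_rot: [-0.089, -3.135, -0.009]
force: [-2.6, -1.2, 2.9]
width: 0.154
```

```bash
python3 -c "
from h import *
where()"
```

```text
t 16.17 pos [0.6    0.2344 0.1884] s 7.0 y -0.2 x -0.4 mm F along axis 3.8 lat 1.3 perp 0.5 w 14.1 T [-0.07  0.27 -0.01] toolz [-0.006  0.006 -1.   ]
```

Request:
{"op": "step_arm", "data": {"series": [[[0, 0.0003, 0, -0.0004, 0], [0, 0.0006, 0, -0.0008, 0]]]}}

```text
clock: 16.33
position: [0.6005, 0.2345, 0.1876]
ee_rot: [-0.089, -3.134, -0.009]
force: [-3.6, 0.3, 4.8]
width: 0.15
```

```bash
python3 -c "
from h import *
where()"
```

```text
t 16.33 pos [0.6005 0.2345 0.1876] s 6.0 y -0.3 x -0.4 mm F along axis 6.0 lat -0.1 perp 0.2 w 13.8 T [-0.13  0.59 -0.11] toolz [-0.006  0.006 -1.   ]
```

The ring starts at s of about 6.7, matching what I saw. The reading is now 6 N against 3 N of drag. I'll ease further in, about 0.7 mm.

Request:
{"op": "step_arm", "data": {"series": [[[0, 0.0003, 0, -0.0004, 0], [0, 0.0004, 0, -0.0006, 0], [0, 0.0004, 0, -0.0006, 0]]]}}

```text
clock: 16.58
position: [0.6008, 0.2345, 0.1872]
ee_rot: [-0.089, -3.134, -0.009]
force: [-3.4, -0.9, 4.1]
width: 0.151
```

```bash
python3 -c "
from h import *
where()"
```

```text
t 16.58 pos [0.6008 0.2345 0.1872] s 5.6 y -0.4 x -0.5 mm F along axis 5.3 lat 1.1 perp 0.3 w 13.9 T [-0.25  0.74 -0.13] toolz [-0.006  0.006 -1.   ]
```

Request:
{"op": "step_arm", "data": {"series": [[[0, 0.0003, 0, -0.0004, 0], [0, 0.0006, 0, -0.0008, 0], [0, 0.0007, 0, -0.001, 0], [0, 0.0007, 0, -0.001, 0]]]}}

```text
clock: 16.92
position: [0.6012, 0.2346, 0.1867]
ee_rot: [-0.089, -3.134, -0.008]
force: [-4.1, -1.2, 7.4]
width: 0.147
```

```bash
python3 -c "
from h import *
where()"
```

```text
t 16.92 pos [0.6012 0.2346 0.1867] s 4.9 y -0.5 x -0.5 mm F along axis 8.4 lat 1.4 perp -0.9 w 13.5 T [-0.46  0.95 -0.1 ] toolz [-0.006  0.006 -1.   ]
```

Request:
{"op": "step_arm", "data": {"series": [[[0, 0.0003, 0, -0.0004, 0], [0, 0.0006, 0, -0.0008, 0], [0, 0.0007, 0, -0.001, 0], [0, 0.0007, 0, -0.001, 0]]]}}

```text
clock: 17.25
position: [0.6015, 0.2346, 0.1863]
ee_rot: [-0.089, -3.134, -0.008]
force: [-5.5, -2.4, 9.3]
width: 0.15
```

```bash
python3 -c "
from h import *
where()
eyes.get_image('side')
where()
q=mouth('w12'); q=q[q[:,2]<0]; line(q)
where()"
```

```text
t 17.25 pos [0.6015 0.2346 0.1863] s 4.4 y -0.5 x -0.5 mm F along axis 10.7 lat 2.7 perp -0.9 w 13.7 T [-0.62  1.17 -0.14] toolz [-0.006  0.005 -1.   ]
t 17.3 pos [0.6015 0.2346 0.1864] s 4.5 y -0.5 x -0.5 mm F along axis 11.2 lat 2.2 perp -0.5 w 13.5 T [-0.54  1.18 -0.09] toolz [-0.006  0.005 -1.   ]
clock 17.3 pos [0.6015 0.2346 0.1864] F [-6.2 -1.9  9.5] w 13.5 n 1475
slope deg 35.281116 at 8.564466 -10.697048 x range -27.22535919302998 24.88570095875323 z -25.954212106320618 -0.041131824966757366
t 17.35 pos [0.6015 0.2346 0.1864] s 4.5 y -0.5 x -0.5 mm F along axis 10.5 lat 3.1 perp -0.0 w 13.8 T [-0.57  1.18 -0.07] toolz [-0.006  0.005 -1.   ]
```

The push is holding at about 11 N. About 3 N of that is drag, and the stiffness of roughly 5 N/mm matches the ring. The tilt is still 35.3°. I'll release while holding position, then retreat straight up.

Request:
{"op": "step_arm", "data": {"series": [[[0.05, 0, 0, 0, 0], [0.05, 0, 0, 0, 0], [0.05, 0, 0, 0, 0], [0.05, 0, 0, 0, 0], [0.05, 0, 0, 0, 0], [0.05, 0, 0, 0, 0], [0.05, 0, 0, 0, 0], [0.05, 0, 0, 0, 0]]]}}

```text
clock: 18.02
position: [0.6015, 0.2347, 0.1863]
ee_rot: [-0.089, -3.134, -0.008]
force: [-0.5, 0.5, 0.3]
width: 0.544
```

```bash
python3 -c "
from h import *
where()
q=mouth('w13'); q=q[q[:,2]<0]; line(q)"
```

```text
t 18.02 pos [0.6015 0.2347 0.1863] s 4.4 y -0.5 x -0.5 mm F along axis 0.6 lat -0.5 perp 0.2 w 49.9 T [ 0.11 -0.14 -0.05] toolz [-0.006  0.005 -1.   ]
clock 18.0167 pos [0.6015 0.2347 0.1863] F [-0.5  0.5  0.3] w 49.9 n 1573
slope deg 36.101807 at 13.070067 -10.917146 x range -23.68228329302991 29.08150088619127 z -27.842866821712303 -0.005890993717807011
```

View pics/w13.png

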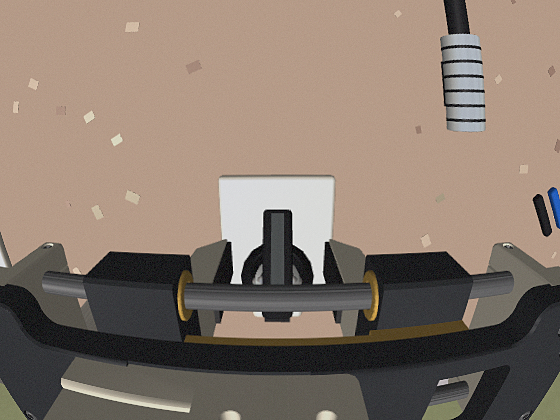

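After release, the mouth face moved out along the peg by about 3 mm, against 2.2 mm of ring compression. The springy ring probably kicked the nozzle slightly off. I'll grip again, push again, and this time unload slowly with the nozzle still held before opening.

Request:
{"op": "step_arm", "data": {"series": [[[0, 0, 0, 0, 0], [0, 0, 0, 0, 0], [0, 0, 0, 0, 0], [0, 0, 0, 0, 0], [0, 0, 0, 0, 0], [0, 0, 0, 0, 0], [0, 0, 0, 0, 0], [0, 0, 0, 0, 0], [0, 0, 0, 0, 0], [0, 0, 0, 0, 0]]], "squeeze": 40}}

```text
clock: 18.9
position: [0.6015, 0.2345, 0.1863]
ee_rot: [-0.089, -3.134, -0.007]
force: [-0.5, -1.9, 0.1]
width: 0.15
```

```bash
cat >> h.py <<'E'
def face(f):
    s=observe(); save('wrist',f); D=load(f);P=cloud(D,True); M=R.from_rotvec(s['ee_rot']).as_matrix()
    d=P-O; B=np.cross(LAT,A); Z=d@A*1000; Y=d@LAT*1000; X=d@B*1000
    m=(D['d']>0)&(abs(Y)<4.5)&(abs(X)<24)&(Z>85)&(Z<125)
    c=np.polyfit(X[m],Z[m],1)
    for _ in range(3):
        m2=m&(abs(Z-np.polyval(c,X))<1.5); c=np.polyfit(X[m2],Z[m2],1)
    print('face: s at axis %.2f -> rim s %.2f, tilt err %.2f deg, n %d'%(c[1],c[1]-102,np.degrees(np.arctan(c[0])),m2.sum()))
E
python3 -c "
from h import *
where(); face('w14')
def old(f):
    pass
"
```

```text
t 18.9 pos [0.6015 0.2345 0.1863] s 4.4 y -0.3 x -0.4 mm F along axis 0.3 lat 1.9 perp 0.3 w 13.8 T [-0.13 -0.08  0.02] toolz [-0.006  0.005 -1.   ]
face: s at axis 109.43 -> rim s 7.43, tilt err -1.96 deg, n 1400
```

Run:
```python
import h
from h import *
h.save=lambda *a:None
for f in ('w12','w13','w14'): print(f); h.face(f)
```

```text
w12
face: s at axis 106.54 -> rim s 4.54, tilt err -0.66 deg, n 1405
w13
face: s at axis 109.39 -> rim s 7.39, tilt err -1.77 deg, n 1402
w14
face: s at axis 109.43 -> rim s 7.43, tilt err -1.96 deg, n 1400
```

Request:
{"op": "step_arm", "data": {"series": [[[0, 0.0006, 0, -0.0008, 0], [0, 0.0011, -0.0001, -0.0016, 0], [0, 0.0013, -0.0001, -0.0018, 0]]]}}

```text
clock: 19.2
position: [0.6024, 0.2346, 0.1849]
ee_rot: [-0.088, -3.134, -0.007]
force: [-4.1, -1.4, 6.7]
width: 0.153
```

```bash
python3 -c "
from h import *
where()"
```

```text
t 19.2 pos [0.6024 0.2346 0.1849] s 2.7 y -0.6 x -0.4 mm F along axis 7.8 lat 1.7 perp -0.5 w 14.0 T [-0.32  0.83 -0.04] toolz [-0.007  0.005 -1.   ]
```

Request:
{"op": "step_arm", "data": {"series": [[[0, 0.0003, 0, -0.0004, 0], [0, 0.0006, 0, -0.0009, 0], [0, 0.0009, -0.0001, -0.0013, 0], [0, 0.0009, -0.0001, -0.0013, 0]]]}}

```text
clock: 19.53
position: [0.6028, 0.2347, 0.1843]
ee_rot: [-0.088, -3.133, -0.007]
force: [-4.1, -2.6, 7.8]
width: 0.152
```

```bash
python3 -c "
from h import *
where();face('w15')"
```

```text
t 19.53 pos [0.6028 0.2347 0.1843] s 2.0 y -0.6 x -0.4 mm F along axis 8.7 lat 2.9 perp -1.3 w 14.0 T [-0.67  0.99 -0.1 ] toolz [-0.007  0.005 -1.   ]
face: s at axis 107.10 -> rim s 5.10, tilt err -1.76 deg, n 1379
```

Request:
{"op": "step_arm", "data": {"series": [[[0, 0.0004, 0, -0.0006, 0], [0, 0.0007, 0, -0.001, 0], [0, 0.0008, 0, -0.0011, 0], [0, 0.0008, 0, -0.0011, 0]]]}}

```text
clock: 19.92
position: [0.603, 0.2348, 0.1842]
ee_rot: [-0.088, -3.133, -0.006]
force: [-5.7, -3.6, 9.6]
width: 0.148
```

```bash
python3 -c "
from h import *
where();face('w16')"
```

```text
t 19.92 pos [0.603  0.2348 0.1842] s 1.8 y -0.7 x -0.4 mm F along axis 11.0 lat 3.9 perp -1.0 w 13.6 T [-0.85  1.14 -0.2 ] toolz [-0.007  0.004 -1.   ]
face: s at axis 106.83 -> rim s 4.83, tilt err -1.79 deg, n 1365
```

The push is back at 11 N. Now a slow unload along the peg with the nozzle held.

Request:
{"op": "step_arm", "data": {"series": [[[0, 0, -0.0001, 0, 0], [0, -0.0001, -0.0002, 0.0002, 0], [0, -0.0002, -0.0003, 0.0003, 0], [0, -0.0003, -0.0003, 0.0004, 0], [0, -0.0003, -0.0003, 0.0004, 0]]]}}

```text
clock: 20.38
position: [0.6027, 0.2346, 0.1847]
ee_rot: [-0.088, -3.133, -0.007]
force: [-3.2, -0.9, 6.1]
width: 0.15
```

```bash
python3 -c "
from h import *
where();face('w17')"
```

```text
t 20.38 pos [0.6027 0.2346 0.1847] s 2.4 y -0.5 x -0.4 mm F along axis 6.8 lat 1.1 perp -1.0 w 13.8 T [-0.34  0.59 -0.07] toolz [-0.007  0.004 -1.   ]
face: s at axis 107.49 -> rim s 5.49, tilt err -1.74 deg, n 1406
```

Request:
{"op": "step_arm", "data": {"series": [[[0, -0.0001, 0, 0.0001, 0], [0, -0.0002, -0.0001, 0.0003, 0], [0, -0.0002, -0.0001, 0.0003, 0]]]}}

```text
clock: 20.68
position: [0.6025, 0.2345, 0.1848]
ee_rot: [-0.088, -3.133, -0.007]
force: [-1.3, -0.6, 2.0]
width: 0.151
```

```bash
python3 -c "
from h import *
where();face('w18')"
```

```text
t 20.68 pos [0.6025 0.2345 0.1848] s 2.6 y -0.4 x -0.3 mm F along axis 2.4 lat 0.7 perp -0.1 w 13.8 T [-0.15  0.21  0.04] toolz [-0.007  0.005 -1.   ]
face: s at axis 107.66 -> rim s 5.66, tilt err -1.99 deg, n 1409
```

Request:
{"op": "step_arm", "data": {"series": [[[0, -0.0001, 0, 0.0001, 0], [0, -0.0001, 0, 0.0001, 0], [0, -0.0001, 0, 0.0001, 0]]]}}

```text
clock: 20.98
position: [0.6025, 0.2345, 0.1849]
ee_rot: [-0.088, -3.133, -0.007]
force: [-1.3, -1.2, 2.0]
width: 0.153
```

```bash
python3 -c "
from h import *
where();face('w19');where()"
```

```text
t 20.98 pos [0.6025 0.2345 0.1849] s 2.6 y -0.4 x -0.4 mm F along axis 2.3 lat 1.3 perp -0.1 w 14.0 T [-0.06  0.16 -0.02] toolz [-0.007  0.005 -1.   ]
face: s at axis 107.68 -> rim s 5.68, tilt err -1.95 deg, n 1418
t 21.03 pos [0.6025 0.2345 0.1848] s 2.6 y -0.5 x -0.3 mm F along axis 1.7 lat 1.4 perp -0.6 w 13.9 T [-0.06  0.1  -0.02] toolz [-0.007  0.005 -1.   ]
```

Request:
{"op": "step_arm", "data": {"series": [[[0, -0.0001, 0, 0.0001, 0], [0, -0.0001, -0.0001, 0.0002, 0], [0, -0.0001, -0.0001, 0.0002, 0]]]}}

```text
clock: 21.28
position: [0.6024, 0.2345, 0.185]
ee_rot: [-0.088, -3.133, -0.007]
force: [-1.9, -0.4, 1.7]
width: 0.152
```

```bash
python3 -c "
from h import *
where();face('w20');where()"
```

```text
t 21.28 pos [0.6024 0.2345 0.185 ] s 2.8 y -0.4 x -0.4 mm F along axis 2.5 lat 0.5 perp 0.5 w 13.9 T [ 0.02  0.11 -0.04] toolz [-0.007  0.005 -1.   ]
face: s at axis 107.84 -> rim s 5.84, tilt err -1.77 deg, n 1399
t 21.33 pos [0.6024 0.2345 0.185 ] s 2.8 y -0.4 x -0.4 mm F along axis 1.1 lat 0.0 perp -0.0 w 13.6 T [ 0.04  0.09 -0.01] toolz [-0.007  0.005 -1.   ]
```

Request:
{"op": "step_arm", "data": {"series": [[[0, -0.0001, 0, 0.0001, 0], [0, -0.0001, 0, 0.0002, 0], [0, -0.0001, 0, 0.0002, 0]]]}}

```text
clock: 21.58
position: [0.6023, 0.2345, 0.1851]
ee_rot: [-0.088, -3.133, -0.007]
force: [-0.1, -0.5, 1.2]
width: 0.152
```

```bash
python3 -c "
from h import *
where();face('w21');where();eyes.get_image('top');where()"
```

```text
t 21.58 pos [0.6023 0.2345 0.1851] s 3.0 y -0.4 x -0.4 mm F along axis 1.0 lat 0.5 perp -0.6 w 14.0 T [0.05 0.04 0.03] toolz [-0.007  0.005 -1.   ]
face: s at axis 108.01 -> rim s 6.01, tilt err -1.72 deg, n 1389
t 21.63 pos [0.6023 0.2345 0.1852] s 3.0 y -0.4 x -0.4 mm F along axis 0.0 lat 0.3 perp 0.6 w 13.1 T [ 0.05  0.03 -0.07] toolz [-0.007  0.005 -1.   ]
t 21.68 pos [0.6023 0.2345 0.1852] s 3.0 y -0.4 x -0.4 mm F along axis 1.1 lat 0.5 perp -0.6 w 14.3 T [ 0.01 -0.04  0.05] toolz [-0.007  0.005 -1.   ]
```

The axial force on the gripper is now about 0.7 N, so drag is balancing the ring with the rim still pressed in. Releasing.

Request:
{"op": "step_arm", "data": {"series": [[[0.05, 0, 0, 0, 0], [0.05, 0, 0, 0, 0], [0.05, 0, 0, 0, 0], [0.05, 0, 0, 0, 0], [0.05, 0, 0, 0, 0], [0.05, 0, 0, 0, 0], [0.05, 0, 0, 0, 0], [0.05, 0, 0, 0, 0]]]}}

```text
clock: 22.35
position: [0.6023, 0.2345, 0.1852]
ee_rot: [-0.087, -3.133, -0.007]
force: [-0.1, -0.3, 0.1]
width: 0.545
```

```bash
python3 -c "
from h import *
where();face('w22');where()"
```

```text
t 22.35 pos [0.6023 0.2345 0.1852] s 3.0 y -0.4 x -0.4 mm F along axis 0.2 lat 0.3 perp 0.0 w 50.0 T [ 0.13 -0.14  0.  ] toolz [-0.007  0.005 -1.   ]
face: s at axis 108.23 -> rim s 6.23, tilt err -0.36 deg, n 1455
t 22.4 pos [0.6024 0.2345 0.1852] s 3.0 y -0.4 x -0.4 mm F along axis 0.7 lat -0.6 perp -0.8 w 49.7 T [ 0.09 -0.14  0.  ] toolz [-0.007  0.005 -1.   ]
```

It stayed, with the rim at s = 6.2 against 7.4 last time. Now the straight-up retreat and then checks.

Request:
{"op": "step_arm", "data": {"series": [[[0.05, 0, 0, 0.01, 0], [0.05, 0, 0, 0.025, 0], [0.05, 0, 0, 0.05, 0], [0.05, 0, 0, 0.08, 0], [0.05, 0, 0, 0.1, 0], [0.05, 0.04, -0.02, 0.12, 0], [0.05, 0.07, -0.02, 0.12, 0], [0.05, 0.1, -0.02, 0.12, 0], [0.05, 0.1, -0.02, 0.12, 0], [0.05, 0.1, -0.02, 0.12, 0]]]}}

```text
clock: 23.23
position: [0.7032, 0.2143, 0.3048]
ee_rot: [-0.09, -3.132, -0.008]
force: [0.2, 0.4, -0.3]
width: 0.548
```

Run:
```python
import h
from h import *
where(); face('w23'); save('side','s23')
B=np.cross(LAT,A)
for f in ('w9','w10'):
    D=load(f);P=cloud(D,True);I=D['im'].mean(-1);d=(P-O)*1000;Z=d@A;r=np.hypot(d@LAT,d@B)
    m=(D['d']>0)&(I<70)&(r>17)&(r<22)&(Z>0)&(Z<15); print(f,'ring face',np.percentile(Z[m],[10,50,90]).round(2),m.sum())
a=cv2.imread('pics/s23.png')[150:330,110:320]; b=cv2.imread('pics/w23.png')[0:330,130:430]
cv2.imwrite('pics/z23.png',np.hstack([cv2.resize(a,(450,386),interpolation=cv2.INTER_CUBIC),cv2.resize(b,(350,386))]))
```

```text
t 23.23 pos [0.7032 0.2143 0.3048] s 42.6 y 14.1 x -152.4 mm F along axis -0.4 lat -0.4 perp -0.0 w 50.3 T [ 0.12 -0.11 -0.01] toolz [-0.008  0.006 -1.   ]
face: s at axis 108.16 -> rim s 6.16, tilt err -0.18 deg, n 518
w9 ring face [4.89 5.73 6.54] 591
w10 ring face [5.08 5.84 6.68] 505
```

View pics/z23.png

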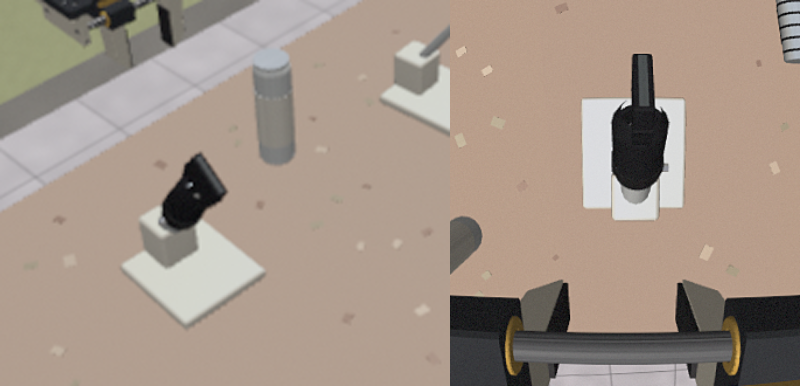

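The pictures show the nozzle seated on the thick peg against the ring (side view at (190,195)). The gripper is well clear and everything else is where it was. Handing in.

```bash
python3 -c "
from h import *
print(arm.sign_off(), observe()['clock'])"
```

```text
the job is handed in; nothing more can be done
the job is handed in; nothing more can be done
```

The nozzle hangs on the thick peg with its rim on the stop ring, and I handed the job in at about 23 s with the gripper clear. I pinched it by the mouth, rocked it to about 35° against the counter, and slid it on along the peg past the strips (about 3 N drag). I pressed until the wrist read about 11 N along the peg, which leaves about 8 N on the ring after that drag.

**Problems on the way:**
- My first tilting attempt wedged the fingertips on the nozzle's taper and pushed it against the counter with 67 N at the wrist. That is under the 120 N limit, but well over what I intended. I backed off and gripped it higher up.
- After the first push, the springy ring kicked the nozzle about 3 mm back when I let go. I gripped it again, pressed to 11 N, eased off slowly until the gripper felt only about 0.7 N, and then opened.

**Last checks:**
- **Rim position:** the camera puts the rim at 6.2 mm on the scale. The ring's free face comes out at 5.8 mm by camera and about 6.5 mm by feel, so they agree only to about 0.5 mm.
- **Contact:** the ring was still pushing outward on the nozzle just before I let go, so I take the rim as bearing, with an estimated 1–3 N left. The images can't confirm that directly.
- **Alignment and surroundings:** the nozzle lines up with the peg to within 0.4°. The gripper touches nothing, and I saw nothing else moved in the last pictures.

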